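Index a peg wheel and lock it with the pin

TASK

Turn the wooden peg wheel on its jig, without lifting it, by pushing on the pegs near its edge until the notch in its rim faces the jig's index pin. Then push the pin by its upright tab into the notch until you feel it bear on the notch's bottom, and hold it pressed home there for a moment with about 12 N. The pegs are only glued in and the pin is slim, so never push on either with more than 20 N; leave the other things where they stand.

Things in the scene. Friction and masses are not known exactly. Their poses are not given: they have to be found in the camera images.
- peg_wheel: pale wooden wheel, 120 mm diameter, 16 mm thick, 0.7 kg, flat on the jig, turning stiffly either way on a 16 mm stub (0.5 mm play). Origin: centre of its underside, 12 mm above the table; z up; +y points to the one notch in its rim (15 wide, 14 deep). Four pegs, 12 mm diameter, stand 22 mm up from its top, 47 mm from the centre, at 45, 135, 225 and 315 degrees from its +x.
- notch (a point): middle of the notch's mouth on the wheel: 60 mm from the wheel's centre along the wheel's +y, at half thickness (20 mm above the table)
- jig: brown wooden jig fixed to the table: plate 104 x 104 x 12 mm under the wheel, with an arm 46 wide, 12 thick along its +y out to 150 mm. Origin: on the table under the wheel's pivot; z up. On the arm a guide block (34 wide, 68 to 90 mm out, top 30 mm above the table) carries the index pin, which points along -y at the pivot. The notch faces the pin when it lies on the jig's +y axis.
- index_pin (a joint): slide (m) of the steel index pin, 12 mm diameter, 20 mm above the table, nose tapered over 7 mm to 5 mm. 0: withdrawn, nose 64 mm from the pivot; grows towards the wheel; about 0.018 with the nose on the notch's bottom, about 0.004 when it butts on the rim. Drags with 4 N, stays where it is left. The taper draws in a notch up to 3 mm off line.
- pin_tab (a point): centre of the outer face of the pin's upright wooden tab (34 mm wide, 10 mm thick along the slide, from 14 to 64 mm above the table): 50 mm above the table, 121 mm from the pivot along the jig's +y when withdrawn; moves with the pin. Push this face along the jig's -y.
- turned_jar: pale turned wooden jar, 47 mm wide, 73 mm high, origin under its centre; bystander
- oiled_jar: darker turned wooden jar with lid, 47 mm wide, 73 mm high, origin under its centre; bystander
- sanding_block: cork-faced sanding block, 39 x 65 x 28 mm, origin under its centre; bystander
- price_block: flat wooden tag, 56 x 82 x 8 mm, origin under its centre; bystander
- key_fob_a: small rounded wooden fob, 20 x 50 x 8 mm, behind the jig, origin under its centre; bystander
- key_fob_b: small rounded wooden fob, 20 x 50 x 8 mm, beside the jig, opposite its pin, origin under its centre; bystander

How it is judged (in metres and radians):
On the way, in this order (a step that is already met when the one before it is completed fails the run):
1. the wheel is turned so that its notch faces the pin (within 3 mm of its line) while the pin is still withdrawn (x of notch in the frame of jig between -0.003 and 0.003 m and y of notch in the frame of jig above 0.05 m and value of joint index_pin below 0.004 m), for 0.2 s.
2. the pin is on the bottom of the notch and the fingers press it home with more than 8 N for 0.15 s (x of notch in the frame of jig between -0.003 and 0.003 m and y of notch in the frame of jig above 0.05 m and value of joint index_pin above 0.0165 m and contact force between the fingers and jig above 8 N), for 0.15 s.
At the end, for the whole second after the job is handed in: the wheel lies flat and still on the jig (tilt under 0.05 rad, underside no more than 15 mm above the table) with its notch within 2.5 mm of the pin's line, and the pin stands home in the notch (slide over 16.5 mm) (x of notch in the frame of jig between -0.0025 and 0.0025 m and y of notch in the frame of jig above 0.05 m and value of joint index_pin above 0.0165 m and angle between peg_wheel's own z axis and vertical below 0.05 rad and height (world z) of peg_wheel below 0.015 m and angular speed of peg_wheel below 0.05 rad/s); the robot touches nothing.
It fails at once if more than 20 N between the fingers and the wheel or its pegs (contact force between the fingers and peg_wheel above 20 N).
It fails at once if more than 20 N between the fingers and the pin or jig (contact force between the fingers and jig above 20 N).
It fails at once if the wheel lifted out of the jig (height (world z) of peg_wheel above 0.02 m).
It fails at once if another thing moved by more than 15 mm (distance of any of turned_jar, oiled_jar, sanding_block, price_block, key_fob_a, key_fob_b from where it was at the start of the episode above 0.015 m).
It also fails if it takes over 64 s, if anything falls off the work surface, if the arm or the gripper's body presses on something with over 40 N, if the wrist force passes 120 N, or if a joint passes its speed limit or range.

ROBOT

A 6-joint arm with a two-finger parallel gripper is mounted at the origin on a cart in front of the work surface, level with it; the furniture and walls round the work are solid. World frame = base frame: x ahead of the robot, y to its left, z up, the work surface at z = 0. Lengths are in mm, angles in rad, forces in N, time in s.
With the tool pointing down it reaches from about 250 to 775 mm from the base axis. Payload 8.9 kg.
Tool frame: the origin (TCP) lies at the very end of the fingers, on their centre line; the grasp point (between the pads) lies ctrl.grip_depth behind it (ctrl.grip_depth is the distance from the TCP to the grasp point, in mm); z points along the fingers, y is the line along which they close (so a half turn about z gives the same grasp; the last joint's range is limited). The gripper opens to 85 mm and grips with 20 to 120 N. Pads are 22 mm wide; open, the fingers measure 114 mm over their backs; the gripper's body (76 mm by 85 mm) begins 54 mm behind the grasp point. The pads swing forward as they close: fully open they stand 13 mm farther back than shut.
Start: joints at [-1.47, 0.291, -0.153, 1.127, 0, 1.431], TCP at [124.694, -509.976, 231.305] pointing down, gripper open.
Joint ranges: [-2.52, 2.52], [-0.91, 1.74], [-1.3, 1.37], [-1.96, 2.02], [-1.52, 1.47], [-3.14, 3.14]. Speed limits (rad/s): [2.22, 2.22, 2.79, 3.14, 3.14, 3.14].

INTERFACE

Orientations are given as a unit quaternion [x, y, z, w].
In Python, from rig import ctrl gives the robot as it stands. Calls block until the motion is done:
- ctrl.move_ptp(position, orientation): joint-space move of the TCP to a pose.
- ctrl.move_linear(position, v=150, rot=None): straight line of the TCP; rot=None keeps the orientation; v is the mean speed in mm/s.
- ctrl.goto_joints(angles): joint-space move.
- ctrl.open_gripper() and ctrl.grasp(newtons=None): open the fingers fully, or close them until they stop; newtons is the grip in N (None keeps the last).
- ctrl.hold(seconds).
- ctrl.solve_ik(position, orientation): joint angles nearest the present ones, or None.
- ctrl.grab_frame(name): name is "side" or "top" or "wrist"; returns (picture, depth): 400x640x3 uint8, blue, green, red; 400x640 float32, mm along the optical axis (not along the pixel's ray), 0 where there is no reading.
- ctrl.camera_params(name): a dict with "camera_matrix" (3x3 intrinsics, pixels), "rvec" (rotation vector, rad) and "tvec" (3), from world to camera coordinates, as OpenCV has them. Camera axes: x right, y down, z forward; pixel columns grow to the right and rows downward; lengths in mm; the calibration is good to about 2 mm. The wrist camera is an equidistant fisheye: a pixel r from the principal point sees the ray r / f radians off the axis. A picture is of the moment at which its call begins: read the wrist's pose just before it. camera_params takes no time and is no camera call; for the wrist camera it gives the pose at the moment of the call.
A pose or a line that the arm cannot do raises ctrl.IKError and nothing moves.
- ctrl.finish_job(): hands the job in; it is judged then, once.
Readings, each from a call of its own:
- ctrl.read_time(): time.
- ctrl.read_joints(): joint angles.
- ctrl.read_dq(): joint speeds.
- ctrl.read_joint_efforts(): joint torques, N m.
- ctrl.read_tool_pos(): TCP position.
- ctrl.read_tcp_rot(): TCP orientation.
- ctrl.read_wrist_force(): force on the tool from outside, world axes, zero at the start.
- ctrl.read_ft_torque(): the same for the moment, N m.
- ctrl.read_grip_width(): finger opening in mm.
- ctrl.read_gripper_force(): force on a finger pad.
Only numpy, scipy, OpenCV 4.12 (cv2) and the standard library are available. Lean on these libraries where they do the work, as an engineer would, in place of code of your own. Each camera call takes 0.05 s, during which the arm holds its last target. There are 200 camera calls.

## Working session

There is one attempt and no reset: what is moved stays moved. The work goes in short steps, each a Python script; the robot and the scene stay as the last script left them, time stands still between calls to the robot, and variables do not carry over. Pictures are saved under pics/ and viewed, at most 10 in all, crops included, and the job is handed in when it is done.

```bash
ls; mkdir -p pics; python3 - <<'E'
from rig import ctrl
import cv2,numpy as np
for n in("top","side"):
    im,d=ctrl.grab_frame(n); cv2.imwrite(f"pics/{n}0.png",im); np.save(f"pics/{n}0.npy",d)
    p=ctrl.camera_params(n); print(n,p)
print(ctrl.read_time(),ctrl.read_tcp_rot(),ctrl.grip_depth,ctrl.read_grip_width())
E
```

```text
pics
top {'camera_matrix': array([[399.56913465,   0.        , 327.8552255 ],
       [  0.        , 399.56913465, 192.49761998],
       [  0.        ,   0.        ,   1.        ]]), 'rvec': array([ 2.13548015, -2.18855136,  0.05862922]), 'tvec': array([  38.64156099,  549.41072685, 1112.4464175 ])}
side {'camera_matrix': array([[362.77351098,   0.        , 319.5597997 ],
       [  0.        , 362.77351098, 198.30586434],
       [  0.        ,   0.        ,   1.        ]]), 'rvec': array([ 0.21028455, -2.69750561,  1.39468865]), 'tvec': array([510.85202712,  97.88143411, 897.25534505])}
0.1 [ 9.92821539e-01  1.19603742e-01  2.44528983e-05 -5.79999976e-04] 18.700000000000003 85.68733736993975
```

View pics/top0.png

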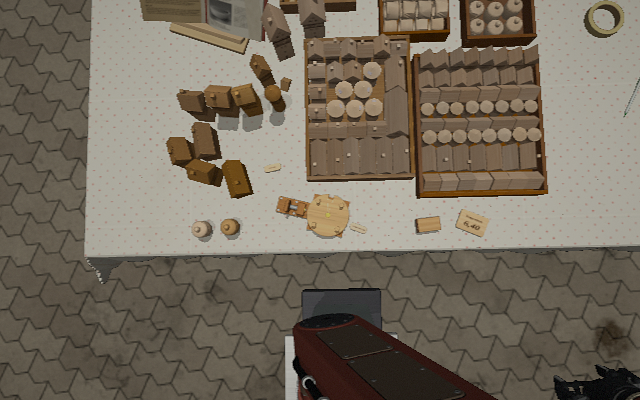

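View pics/side0.png

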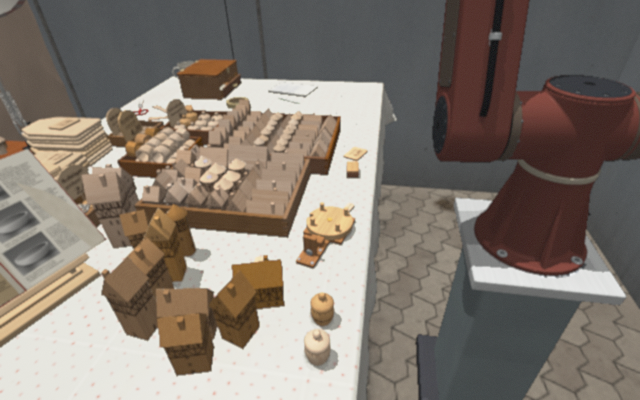

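The top picture shows the wheel at about (328,215), with the pin arm pointing left to (278,205). Fobs are at (272,168) and (358,228), the trays lie behind, and the jars are at (201,228) and (230,227). Next I'll get rough world coordinates and look closer with the wrist camera.

```bash
cat > h.py <<'E'
from rig import ctrl
import cv2,numpy as np
from scipy.spatial.transform import Rotation as R
def ray(p,uv,fish=False):
    K=p["camera_matrix"];Rm=cv2.Rodrigues(np.array(p["rvec"]))[0];t=np.array(p["tvec"]).ravel()
    x=np.array([(uv[0]-K[0,2])/K[0,0],(uv[1]-K[1,2])/K[1,1]])
    if fish:
        th=np.hypot(*x); d=np.array([*(x/max(th,1e-9)*np.sin(th)),np.cos(th)])
    else: d=np.array([*x,1.])
    return -Rm.T@t, Rm.T@d
def onz(p,uv,z,fish=False):
    c,d=ray(p,uv,fish); return c+d*(z-c[2])/d[2]
def tri(rays):
    A=0;b=0
    for c,d in rays:
        d=d/np.linalg.norm(d);M=np.eye(3)-np.outer(d,d);A=A+M;b=b+M@c
    return np.linalg.solve(A,b)
def down(yaw):  # tool down, tool x axis at yaw
    return (R.from_euler('z',yaw)*R.from_quat([1,0,0,0])).as_quat()
E
python3 - <<'E'
from h import *
p=ctrl.camera_params("top")
for n,uv,z in [("wheel",(328,215),28),("tab",(281,205),64),("block",(303,208),30),("fobA",(272,168),8),("fobB",(358,228),8),("jarO",(230,227),60),("trayL",(306,180),20),("trayR",(412,180),20),("trayRtop",(306,40),20)]: print(n,onz(p,uv,z).round())
w=ctrl.camera_params("wrist"); print(w["camera_matrix"]); c,d=ray(w,(w["camera_matrix"][0,2],w["camera_matrix"][1,2]),True)
T=R.from_quat(ctrl.read_tcp_rot()); print("cam in tool",T.inv().apply(c-ctrl.read_tool_pos()),T.inv().apply(d), R.from_quat(ctrl.read_tcp_rot()).as_matrix().round(2))
im=cv2.imread("pics/top0.png")[150:250,255:385]; cv2.imwrite("pics/crop0.png",cv2.resize(im,None,fx=6,fy=6,interpolation=cv2.INTER_CUBIC)[:600,:780])
E
```

```text
wheel [486.  26.  28.]
tab [516. 153.  64.]
block [508.  96.  30.]
fobA [627. 187.   8.]
fobB [448. -58.   8.]
jarO [459. 296.  60.]
trayL [588.  87.  20.]
trayR [ 580. -215.   20.]
trayRtop [1005.   79.   20.]
[[309.70691629   0.         318.4774902 ]
 [  0.         309.70691629 199.42192318]
 [  0.           0.           1.        ]]
cam in tool [  79.94196493   -0.54193774 -143.22741268] [-3.09178312e-01 -3.58448736e-04  9.51004018e-01] [[ 0.97  0.24 -0.  ]
 [ 0.24 -0.97  0.  ]
 [ 0.   -0.   -1.  ]]
```

View pics/crop0.png

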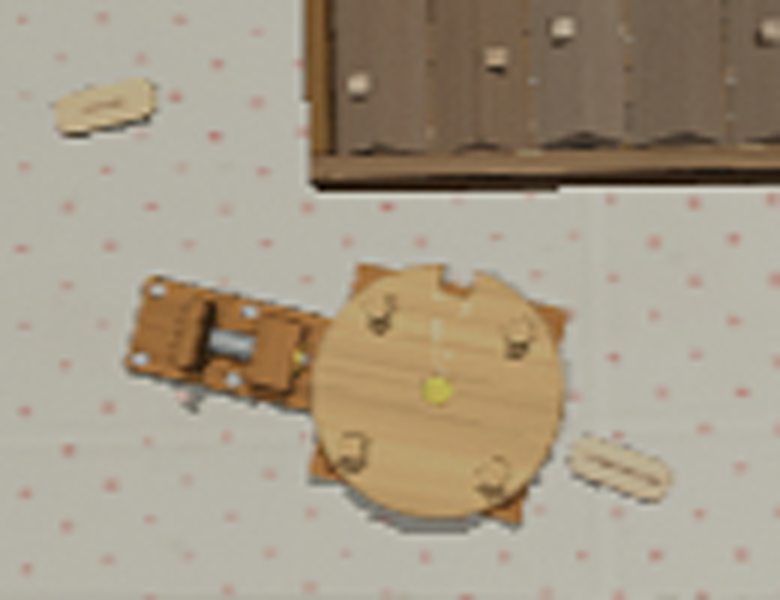

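The crop shows the wheel centre at (437,390), the notch at (459,280) pointing towards world +x, and the pin arm going left towards (150,325). So the turn needed is about +90°. Next are two wrist views with the fingers closed.

```bash
python3 - <<'E'
from h import *
import pickle
ctrl.grasp(20)
for i,(x,y) in enumerate([(412,10),(402,72)]):
    ctrl.move_ptp([x,y,150],down(0.0)); ctrl.hold(0.2)
    p=ctrl.camera_params("wrist"); im,d=ctrl.grab_frame("wrist")
    cv2.imwrite(f"pics/w{i}.png",im); pickle.dump((p,d,ctrl.read_tool_pos()),open(f"pics/w{i}.pkl","wb"))
    print(ctrl.read_tool_pos(),ctrl.read_joints(),ctrl.read_time(),ctrl.read_wrist_force())
print(ctrl.read_grip_width())
E
```

```text
[412.10120212   9.62860999 150.00952422] [-1.54409392e-01  1.49610249e-01 -5.68499402e-01  8.52626333e-01
 -1.91516741e-05  2.98789946e+00] 3.2667 [0.42582946 0.13043975 0.22545473]
[402.23180313  71.28566724 149.98753863] [-3.88123718e-03  1.42808158e-01 -5.76901299e-01  8.51028293e-01
 -1.65791889e-04  3.13945296e+00] 3.875 [-0.37356409 -0.21637164 -0.33511278]
-0.019455558342315767
```

View pics/w0.png

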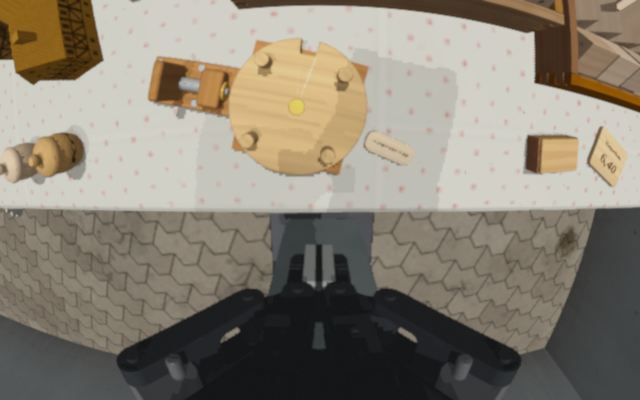

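View pics/w1.png

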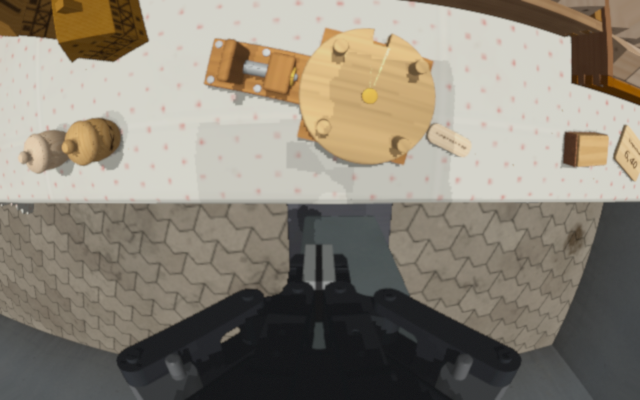

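The wrist views show the hub at (296,107) in w0 and (369,96) in w1. The notch is at about (311,46) and (382,37). The pin tab is at (160,80) and (225,62), and the pegs are clear. I'll measure precisely on enlarged crops.

```bash
python3 - <<'E'
from h import *
import pickle
crops=[]
hub=[];rays=[]
for i,(x0,y0) in enumerate([(145,32),(200,22)]):
    im=cv2.imread(f"pics/w{i}.png");p,d,t=pickle.load(open(f"pics/w{i}.pkl","rb"))
    hsv=cv2.cvtColor(im,cv2.COLOR_BGR2HSV)
    a,b=[(296,107),(369,96)][i]; print(hsv[b,a],hsv[b+20,a], d[b,a])
    m=cv2.inRange(hsv,(22,140,120),(38,255,255)); n,l,s,c=cv2.connectedComponentsWithStats(m)
    k=np.argmin(np.hypot(*(c-[a,b]).T)); print("hub",c[k],s[k]); rays.append(ray(p,c[k],True))
    # disc outline at z=28: threshold wheel colour -> rays
    crops.append(cv2.resize(im[y0:y0+145,x0:x0+240],None,fx=3.3,fy=3.3,interpolation=cv2.INTER_CUBIC))
print(tri(rays)); 
for i in 0,1: cv2.imwrite(f"pics/c{i}.png",crops[i][:600,:800])
E
```

```text
[ 25 144 222] [ 19 101 215] 250.93135
hub [295.66891892 107.08108108] [289 100  15  14 148]
[ 22 158 221] [ 18 104 201] 249.08363
hub [369.16428571  94.91428571] [363  89  13  13 140]
[488.35083992  29.3549137   31.25583747]
```

View pics/c0.png

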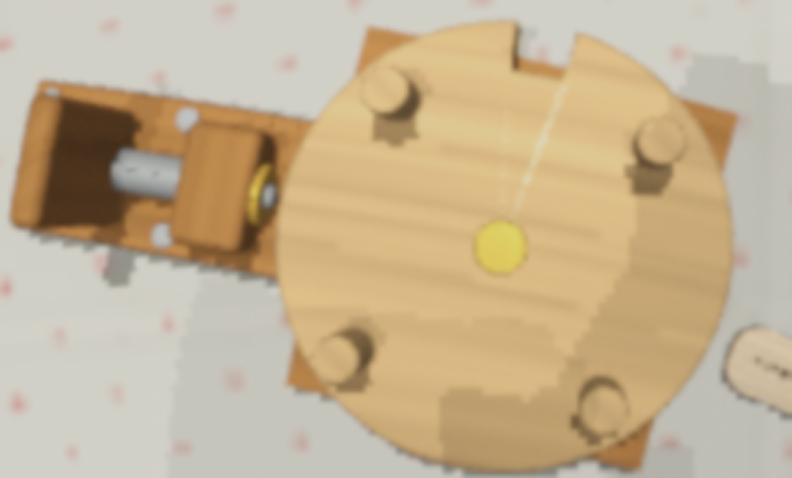

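View pics/c1.png

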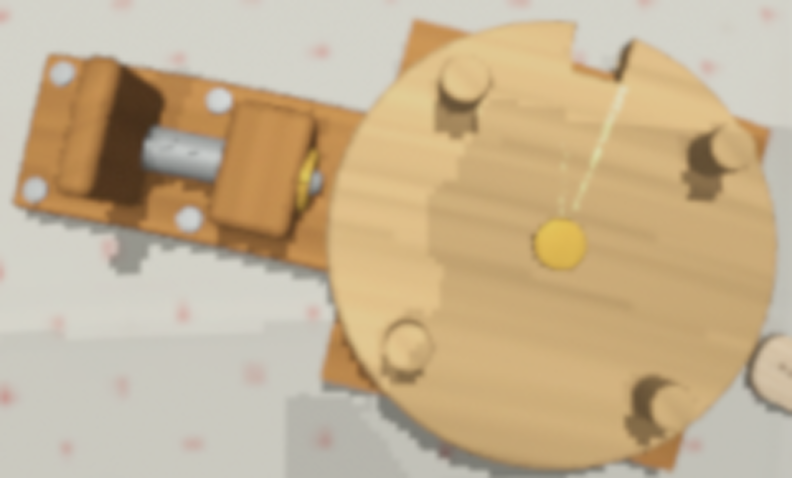

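Both crops are clear: the four peg tops, the notch corners, the block and tab tops and the plate corners can all be picked out. Triangulating them.

```bash
python3 - <<'E'
from h import *
import pickle
P=[pickle.load(open(f"pics/w{i}.pkl","rb"))[0] for i in(0,1)]
off=[(145,32),(200,22)]
pts={"TL":((387,91),(466,80)),"TR":((662,143),(735,147)),"BL":((337,360),(407,346)),"BR":((605,407),(675,406)),
"nL":((516,20),(576,22)),"nR":((578,34),(636,40)),"tab":((37,160),(92,127)),"blk":((219,185),(264,171)),
"pc1":((368,28),(414,20)),"pc2":((737,115),(770,128)),"pc3":((640,470),(672,470)),"pc4":((288,385),(322,380)),"hub":((499,246),(559,244))}
px=lambda i,c:(np.array(c)+.5)/3.3-.5+off[i]
W={k:tri([ray(P[i],px(i,v[i]),True) for i in(0,1)]) for k,v in pts.items()}
zs={"T":50,"B":50,"n":28,"p":12}
for k,v in W.items(): print(k,v.round(1))
z=dict(TL=50,TR=50,BL=50,BR=50,nL=28,nR=28,tab=64,blk=30,pc1=12,pc2=12,pc3=12,pc4=12,hub=28)
Z={k:np.mean([onz(P[i],px(i,v[i]),z[k],True) for i in(0,1)],0)[:2] for k,v in pts.items()}
ang=lambda v:np.degrees(np.arctan2(v[1],v[0])).round(1)
for c in (np.mean([Z[k] for k in("TL","TR","BL","BR")],0),np.mean([Z[k] for k in("pc1","pc2","pc3","pc4")],0),Z["hub"]):
    print("c",c.round(1),"notch",ang((Z["nL"]+Z["nR"])/2-c),"tab",ang(Z["tab"]-c),np.linalg.norm(Z["tab"]-c).round(1),"blk",ang(Z["blk"]-c),np.linalg.norm(Z["blk"]-c).round(1))
    print([ (ang(Z[k]-c),np.linalg.norm(Z[k]-c).round(1)) for k in("TL","TR","BL","BR")])
print("plate edges",[ang(Z[a]-Z[b]) for a,b in(("pc1","pc2"),("pc4","pc3"),("pc1","pc4"),("pc2","pc3"))])
E
```

```text
TL [527.4  54.4  47.4]
TR [513.7 -10.2  51.9]
BL [462.3  68.3  47.4]
BR [449.7   2.6  49.9]
nL [547.9  24.7  28.6]
nR [543.9   9.1  29.1]
tab [516.9 139.6  63.6]
blk [508.  104.9  25.1]
pc1 [550.7  65.9  13.1]
pc2 [525.4 -33.8  13.3]
pc3 [425.5  -8.5  11.8]
pc4 [450.8  91.3  12.5]
hub [488.4  29.2  29.2]
c [488.3  28.6] notch -11.5 tab 75.6 114.4 blk 75.6 77.6
[(np.float64(33.6), np.float64(46.5)), (np.float64(-56.9), np.float64(46.8)), (np.float64(123.1), np.float64(47.1)), (np.float64(-146.1), np.float64(46.5))]
c [488.2  28.7] notch -11.6 tab 75.5 114.3 blk 75.5 77.5
[(np.float64(33.4), np.float64(46.4)), (np.float64(-56.9), np.float64(46.9)), (np.float64(123.1), np.float64(46.9)), (np.float64(-145.9), np.float64(46.5))]
c [488.5  29.2] notch -12.1 tab 75.6 113.8 blk 75.6 77.0
[(np.float64(33.1), np.float64(46.0)), (np.float64(-57.4), np.float64(47.2)), (np.float64(123.7), np.float64(46.7)), (np.float64(-145.6), np.float64(47.0))]
plate edges [np.float64(75.8), np.float64(75.8), np.float64(-14.2), np.float64(-14.4)]
```

Everything agrees: centre (488.3, 28.8), jig +y at 75.7°, notch at −11.6°, so the turn is +87.3°. I'll push the peg now at 213.9° with the closed fingers, following the arc.

```bash
cat >> h.py <<'E'
C=np.array([488.3,28.8]); JY=np.radians(75.7)
def arc(phi,r=44,z=36):
    a=np.radians(phi); return [*(C+r*np.array([np.cos(a),np.sin(a)])),z], down(a-np.pi/2)
def tang(phi):
    a=np.radians(phi); return float(np.dot(ctrl.read_wrist_force()-F0,[-np.sin(a),np.cos(a),0]))
def phi_now():
    v=np.array(ctrl.read_tool_pos())[:2]-C; return np.degrees(np.arctan2(v[1],v[0]))%360
F0=np.zeros(3)
def zero():
    global F0
    s=[]
    for _ in range(10): s.append(ctrl.read_wrist_force()); ctrl.hold(.02)
    F0=np.mean(s,0)
E
python3 - <<'E'
import h
from h import *
ctrl.move_ptp(*arc(184,z=110)); 
ctrl.move_linear(arc(184)[0],v=80); ctrl.hold(.2); h.zero(); print(ctrl.read_tool_pos(),h.F0,ctrl.read_time())
phi=184; con=None
while phi<271:
    phi+=1 if con is None else 6
    p,q=arc(phi); ctrl.move_linear(p,v=20,rot=q)
    f=tang(phi)
    if con is None and f<-2.5: con=phi
    print(phi,round(phi_now(),1),round(f,1),end="; ")
    if con is None and phi>199 or f<-15: print("stop");break
print(con,ctrl.read_time())
E
```

```text
[444.56094541  25.71438465  36.17794114] [ 0.06972388 -0.10437559 -0.05924763] 6.8583
185 185.0 -0.1; 186 186.0 -0.0; 187 187.0 -0.9; 188 188.0 -0.3; 189 189.0 -0.4; 190 190.0 -0.1; 191 191.0 -0.2; 192 192.0 0.5; 193 192.9 -0.6; 194 193.6 -4.5; 200 199.7 -3.5; 206 205.9 -2.6; 212 212.1 -2.4; 218 218.1 -1.7; 224 224.1 -1.6; 230 230.1 -2.1; 236 236.1 -1.9; 242 242.2 -1.2; 248 248.1 -2.1; 254 254.2 -1.6; 260 260.2 -1.6; 266 266.1 -2.2; 272 272.1 -2.0; 194 14.3417
```

```bash
python3 - <<'E'
import h,pickle
from h import *
for phi in(274,276,278,279.3):
    p,q=arc(phi); ctrl.move_linear(p,v=15,rot=q); print(phi,tang(phi))
ctrl.hold(.3); print(phi_now())
p,q=arc(270); ctrl.move_linear(p,v=60,rot=q); ctrl.move_linear([*p[:2],120],v=120)
y=.25
for i,o in enumerate([(-75,-15),(-80,45)]):
    xy=C+R.from_euler('z',y).as_matrix()[:2,:2]@o
    ctrl.move_ptp([*xy,150],down(y)); ctrl.hold(.2)
    p=ctrl.camera_params("wrist"); im,d=ctrl.grab_frame("wrist"); cv2.imwrite(f"pics/v{i}.png",im); pickle.dump(p,open(f"pics/v{i}.pkl","wb"))
    # crop round the hub
    K=p["camera_matrix"];Rm=cv2.Rodrigues(p["rvec"])[0];pc=Rm@np.array([*C,28])+p["tvec"]
    th=np.arctan2(np.hypot(pc[0],pc[1]),pc[2]);u=K[:2,2]+K[0,0]*th*pc[:2]/np.hypot(pc[0],pc[1])
    x0,y0=np.maximum((u-[145,80]).astype(int),0); print("off",x0,y0)
    cv2.imwrite(f"pics/d{i}.png",cv2.resize(im[y0:y0+165,x0:x0+240],None,fx=3.3,fy=3.3,interpolation=cv2.INTER_CUBIC))
print(ctrl.read_time())
E
```

```text
274 -3.3450361807585542
276 -3.1444025718988664
278 -2.5629122105152744
279.3 -3.1642865670827147
279.27884477513646
off 156 27
off 226 23
20.1
```

View pics/d0.png

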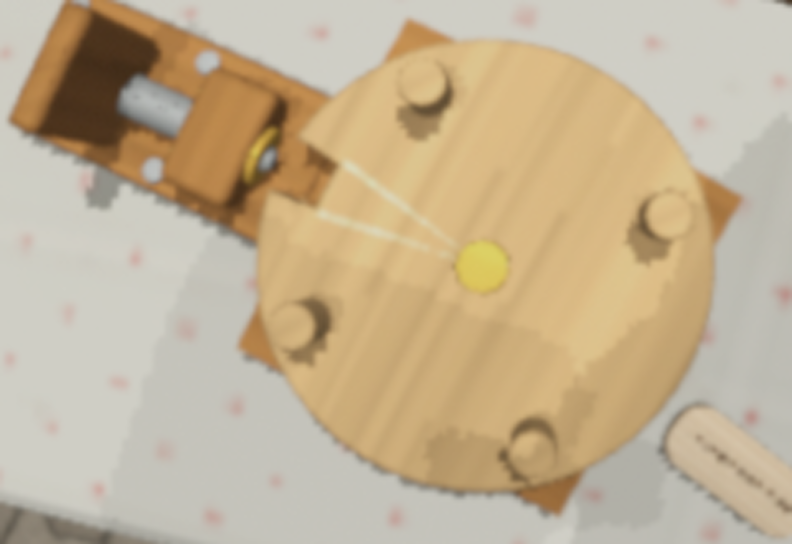

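View pics/d1.png

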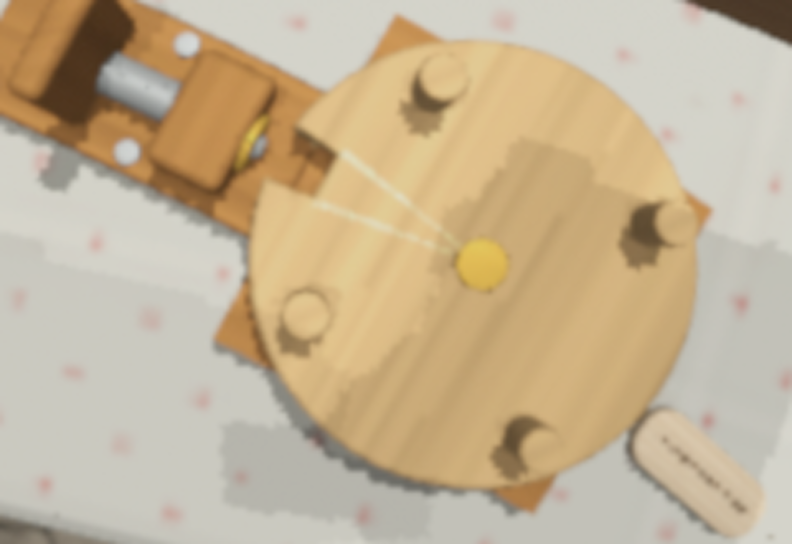

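The notch now faces the pin, with its corners at (302,137) and (268,193) in d0. Measuring the residual angle.

```bash
python3 - <<'E'
from h import *
import pickle
P=[pickle.load(open(f"pics/v{i}.pkl","rb")) for i in(0,1)]
off=[(156,27),(226,23)]
pts={"a":((424,84),(443,78),50),"b":((668,216),(676,222),50),"c":((296,325),(306,314),50),"d":((533,451),(539,450),50),
"n1":((302,137),(297,125),28),"n2":((268,193),(265,182),28),"blk":((223,137),(212,120),30),
"p1":((408,20),(397,15),12),"p2":((742,200),(712,210),12),"p3":((563,515),(534,512),12),"p4":((240,347),(215,340),12),"hub":((482,266),(482,265),28)}
px=lambda i,c:(np.array(c)+.5)/3.3-.5+off[i]
ang=lambda v:np.degrees(np.arctan2(v[1],v[0])).round(1)
for sel in((0,),(1,),(0,1)):
    Z={k:np.mean([onz(P[i],px(i,v[i]),v[2],True) for i in sel],0)[:2] for k,v in pts.items()}
    c=np.mean([Z[k] for k in "abcd"],0);cp=np.mean([Z[k] for k in("p1","p2","p3","p4")],0)
    print(c.round(1),cp.round(1),Z["hub"].round(1),"pegs->notch",[round(float((ang(Z[k]-c)-o+180)%360-180),1) for k,o in zip("abcd",(-45,-135,45,135))],
     "notch",ang((Z["n1"]+Z["n2"])/2-cp),"blk",ang(Z["blk"]-cp),"edges",ang(Z["p1"]-Z["p2"]),ang(Z["p4"]-Z["p3"]))
E
```

```text
[489.   28.3] [488.2  28.3] [488.9  28.7] pegs->notch [75.3, 75.2, 75.3, 75.3] notch 74.8 blk 75.2 edges 75.5 75.8
[488.9  29. ] [488.3  28.5] [488.7  28.4] pegs->notch [75.3, 75.4, 75.1, 74.7] notch 75.1 blk 75.7 edges 75.5 76.1
[489.   28.6] [488.3  28.4] [488.8  28.6] pegs->notch [75.3, 75.3, 75.2, 75.0] notch 75.0 blk 75.4 edges 75.5 75.9
```

The notch is at 75.1° and the pin line at about 75.6°, so it's about 0.5 mm off, within the 3 mm tolerance. Now the pin.

```bash
cat > pin.py <<'E'
import h
from h import *
u=np.array([np.cos(JY),np.sin(JY)]); q=down(JY+np.pi)
P=lambda r,z=38:[*(np.array([488.3,28.5])+r*u),z]
def F(n=4):
    s=[]
    for _ in range(n): ctrl.hold(.02); s.append(np.dot((ctrl.read_wrist_force()-h.F0)[:2],u))
    return float(np.mean(s))
ctrl.move_ptp(P(150,120),q); ctrl.move_linear(P(150),v=100); ctrl.hold(.2); h.zero(); print(ctrl.read_time())
ctrl.move_linear(P(137),v=40)
r=137.;con=None;log=[]
while r>106:
    r-=1 if r>116 else .25
    ctrl.move_linear(P(r),v=10); f=F(); log.append((round(r,2),round(f,1)))
    if f>2 and con is None: con=r
    if f>7.5: break
print(log,con)
ok=con and con-r>15
if ok:
    while f<12 and r>106:
        r-=.1; ctrl.move_linear(P(r),v=5); f=F(); print(round(r,2),round(f,1))
    for _ in range(10): print(round(F(3),1),end=" ")
print("travel",con and con-r,ctrl.read_tool_pos(),ctrl.read_time())
if ok:
    ctrl.move_linear(P(r+20),v=40); ctrl.move_linear(P(r+20,150),v=120)
    y=.25; xy=C+R.from_euler('z',y).as_matrix()[:2,:2]@[-75,30]
    ctrl.move_ptp([*xy,150],down(y)); ctrl.hold(.2)
    cv2.imwrite("pics/e.png",ctrl.grab_frame("wrist")[0]); print(ctrl.read_time())
E
python3 pin.py
```

```text
24.75
[(136.0, -0.3), (135.0, -0.4), (134.0, 0.2), (133.0, -0.3), (132.0, -0.3), (131.0, 1.8), (130.0, 3.6), (129.0, 4.0), (128.0, 3.3), (127.0, 3.3), (126.0, 3.2), (125.0, 3.3), (124.0, 3.3), (123.0, 3.4), (122.0, 3.0), (121.0, 3.1), (120.0, 3.1), (119.0, 3.2), (118.0, 3.3), (117.0, 3.5), (116.0, 3.1), (115.75, 3.6), (115.5, 4.0), (115.25, 3.8), (115.0, 4.0), (114.75, 3.9), (114.5, 4.0), (114.25, 3.6), (114.0, 3.6), (113.75, 3.7), (113.5, 3.9), (113.25, 4.6), (113.0, 5.6), (112.75, 6.6), (112.5, 8.0)] 130.0
112.4 8.4
112.3 8.7
112.2 9.3
112.1 9.8
112.0 9.5
111.9 10.2
111.8 10.0
111.7 10.4
111.6 10.6
111.5 10.8
111.4 11.8
111.3 11.9
111.2 12.7
12.9 12.2 12.2 12.8 12.0 12.1 12.6 12.5 12.4 12.4 travel 18.799999999999926 [516.19393377 137.84694729  38.09979855] 40.925
46.225
```

View pics/e.png

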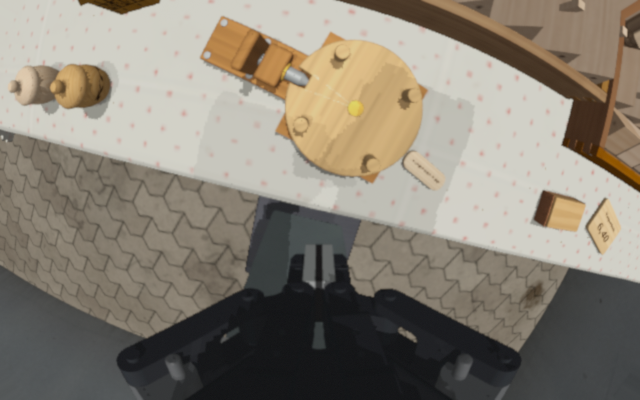

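The pin nose sits in the notch at (297,76), the tab has moved up to the guide block at (247,48), and the robot is clear.

```bash
python3 -c "
from rig import ctrl
print(ctrl.finish_job())"
```

```text
the job is handed in; nothing more can be done
None
```

I turned the wheel so its notch faces the pin (about 0.5 mm off line), pushed the pin home by about 18 mm, held it there at about 12 N, moved the robot clear and handed the job in; the hand-in call did not report the verdict.

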